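# Complete the row of spice jars on the low shelf board

### The job

Two tall, straight-sided spice jars with black caps stand on the worktop in front of the low wooden shelf board. Put both up on the board beside the like jar that already stands there, so that all three stand upright in one straight row along the middle of the board, side by side with about a finger's width between neighbours; which jar goes on which side does not matter. Leave the jar that is already on the board where it is.

Things in the scene. Friction and masses are not known exactly. Their poses are not given: they have to be found in the camera images.
- jar_a: Spice jar to be put up: upright straight cylinder 53 mm across, 112 mm high, black cap on the top 23 mm (50 mm across), black label, brick-red contents; about 0.14 kg. Starts upright on the worktop. Origin at the centre of its underside, z up along its axis. The brown necked bottle (47 mm across, narrow neck, 118 mm high) and the short jar (38 mm across, 66 mm high) and other things near it are not part of the job.
- jar_b: Spice jar to be put up: upright straight cylinder 53 mm across, 110 mm high, black cap on the top 23 mm (50 mm across), black label, dark brown contents; about 0.12 kg. Starts upright on the worktop. Origin at the centre of its underside, z up along its axis.
- row_jar: The like spice jar that already stands on the board, up to 50 mm left or right of the board's middle: 53 mm across, 118 mm high, black cap; loose, about 0.12 kg. Origin at the centre of its underside, z up along its axis. There is always room for one more jar on either side of it (row spacing of about 70 mm between centres).
- board_top (a point): Middle of the top face of the low wooden shelf board, which is fixed to the worktop. The face is 50 mm above the worktop, 340 mm long along its y axis (the row runs along y) and 110 mm deep along its x axis (x points away from the robot, z up). A lip 8 mm high and 7 mm thick runs along the rear (+x) edge; the other edges are open. The row's line is the board's y axis through this point.
Mind the look-alikes: they are no part of the job. Leave any green look-alike of the jar_a alone. Leave any green look-alike of the jar_b alone.

How it is judged:
By the outcome, as a careful person would: the job done as asked, in the order asked, and still so for the second after the job is handed in, with the robot touching nothing.
It also fails if it takes over 51 s, if anything falls off the work surface, if the arm or the gripper's body presses on something with over 40 N, if the wrist force passes 120 N, or if a joint passes its speed limit or range.

### The arm

A 7-joint arm with a two-finger parallel gripper is mounted at the origin on a cart in front of the work surface, level with it; the furniture and walls round the work are solid. World frame = base frame: x ahead of the robot, y to its left, z up, the work surface at z = 0. Lengths are in mm, angles in rad, forces in N, time in s.
With the tool pointing down it reaches from about 350 to 900 mm from the base axis. Payload 19.9 kg.
Tool frame: the origin (TCP) lies on the front face of the gripper's body, between the roots of the fingers; the fingertips stand 97 mm ahead of it and the grasp point (between the pads) lies 78 mm ahead of it; z points along the fingers, y is the line along which they close (so a half turn about z gives the same grasp; the last joint's range is limited). The gripper opens to 94 mm and grips with 3 to 60 N. Pads are 16 mm wide; open, the fingers measure 119 mm over their backs; the gripper's body (75 mm by 177 mm) begins 78 mm behind the grasp point.
Start: joints at [1.165, 0.417, -0.01, 1.614, 0.005, 1.111, -0.053], TCP at [222.975, -583.858, 302.625] pointing down, gripper open.
Joint ranges: [-2.81, 2.81], [-0.39, 2.02], [-1.27, 1.25], [0.06, 2.57], [-1.19, 4.33], [0.19, 2], [-2.82, 2.82]. Speed limits (rad/s): [1.89, 1.89, 2.39, 2.39, 3.01, 3.01, 3.01].

### API

Orientations are given as a 3x3 rotation matrix whose columns are the frame's x, y, z axes.
In Python, from bench import env gives the robot as it stands. The module is installed in compiled form; this text tells all that it offers.
- The arm moves only by the tool move_arm, never from a script. Its argument "commands" is a list of rows, each a list of 7 numbers: the closure, from -1 (fully open) to 1 (shut), then the shift along the world's x, y, z in m, then the turn, a rotation vector about the world's x, y, z in rad. A call has 1 to 12 rows; each row is the pose to reach, as a shift and turn from the pose commanded when the call began; what a row does not reach only later rows make up. A row lasts 1/10 s, in which the tool goes at most 50 mm and 8.59 degrees, less where a joint would pass 70% of its speed; a pose out of reach is approached as far as the arm can. A call with a gripper value outside its range is refused whole. The fingers move at their own pace and stop on an object; "squeeze" is the grip in N (left out, the last holds). Time passes only in rows, so rows that repeat a pose let the fingers close. It gives the time, the measured TCP pose, the force, the opening and the grip force at its end, in the units of the state.
- env.state(): the state, without advancing time (a new reading comes with each control period).
- env.capture(name): name is "scene" or "top"; returns the picture (400x640x3 uint8, red, green, blue); there is no depth.
- env.camera_info(name): a dict with "mtx" (3x3 intrinsics, pixels), "origin" and "rotation" of the camera in the world. Camera axes: x right, y up, looking along -z (the intrinsics and any distortion apply to the point x, -y, -z); pixel columns grow to the right and rows downward; lengths in mm; the calibration is good to about 2 mm. A picture is of the moment at which its call begins. camera_info takes no time and is no camera call.
- env.finish_job(): hands the job in; it is judged then, once.
The state is a dict: "time": time; "q": joint angles; "dq": joint speeds; "joint_efforts": joint torques, N m; "tool_pos": TCP position; "tool_rot": TCP orientation; "ft_force": force on the tool from outside, world axes, zero at the start; "ft_torque": the same for the moment, N m; "width": opening from 0.0 (shut) to 1.0 (fully open); "grasp_force": force on a finger pad.
Only numpy, scipy, OpenCV 4.12 (cv2) and the standard library are available. Lean on these libraries where they do the work, as an engineer would, in place of code of your own. Each camera call takes 0.05 s, during which the arm holds its last target. There are 200 camera calls.

## Working session

There is one attempt and no reset: what is moved stays moved. The work goes in short steps, Python scripts to look and compute and a tool call to move; the robot and the scene stay as the last step left them, time stands still between calls to the robot, and variables do not carry over. Pictures are saved under pics/ and viewed, at most 10 in all, crops included, and the job is handed in when it is done.

Besides the shell and the picture viewer there is one more tool, called after "Request:" as name(argument=value, ...) on one line, values as JSON. move_arm: Moves the arm, as the interface text tells. Its arguments: {"type":"object","properties":{"commands":{"type":"array"},"squeeze":{"type":"number"}},"required":["commands"]}

```bash
mkdir -p pics; python3 - <<'E'
from bench import env
import cv2, numpy as np
for n in ("scene","top"):
    im=env.capture(n); cv2.imwrite(f"pics/{n}0.png",im[:,:,::-1]); c=env.camera_info(n)
    print(n,{k:np.round(v,3).tolist() if not isinstance(v,str) else v for k,v in c.items()})
s=env.state(); print(s["time"],s["tool_pos"],np.round(s["tool_rot"],3).tolist(),s["width"])
E
```

```text
scene {'mtx': [[504.894, 0.0, 319.89], [0.0, 504.894, 206.057], [0.0, 0.0, 1.0]], 'origin': [56.597, 669.282, 919.712], 'rotation': [[-0.834, 0.413, -0.365], [-0.551, -0.622, 0.555], [0.002, 0.665, 0.747]]}
top {'mtx': [[510.686, 0.0, 318.811], [0.0, 510.686, 194.743], [0.0, 0.0, 1.0]], 'origin': [279.082, 54.236, 1116.634], 'rotation': [[-0.016, 0.981, -0.194], [-1.0, -0.016, 0.001], [-0.002, 0.194, 0.981]]}
0.1 [ 222.87458922 -583.67598294  302.1087948 ] [[0.934, 0.357, -0.0], [0.357, -0.934, 0.001], [-0.0, -0.001, -1.0]] 0.9997488031187579
```

View pics/scene0.png

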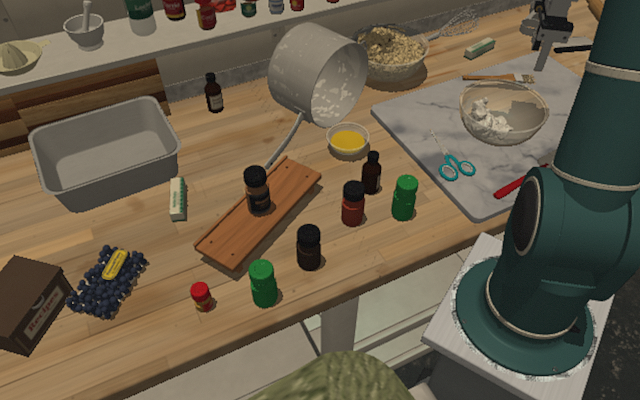

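View pics/top0.png

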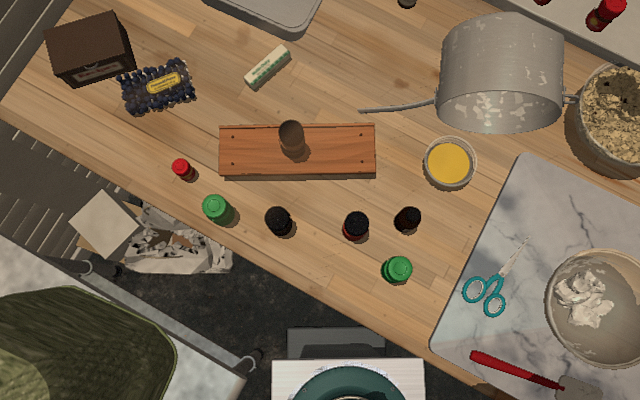

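Candidates, by scene pixels:
- (352,203): black cap with red contents, which fits jar_a.
- (308,247): black cap with dark brown contents, which fits jar_b.
- (372,172): brown necked bottle, not part of the job.
- (404,198) and (263,283): green look-alikes.
- (257,190): row jar on the board.

I'll confirm these in an enlarged crop.

```bash
cat > h.py <<'E'
import cv2, numpy as np
from bench import env
def ray(n,uv,z):
    c=env.camera_info(n); M=np.array(c["mtx"]); R=np.array(c["rotation"]); o=np.array(c["origin"])
    p=np.linalg.solve(M,[uv[0],uv[1],1.]); d=R@(p*[1,-1,-1]); return o+d*(z-o[2])/d[2]
def proj(n,P):
    c=env.camera_info(n); M=np.array(c["mtx"]); R=np.array(c["rotation"]); o=np.array(c["origin"])
    p=M@((R.T@(np.array(P)-o))*[1,-1,-1]); return p[:2]/p[2]
E
python3 - <<'E'
import cv2, numpy as np
s=cv2.imread("pics/scene0.png")[140:310,190:430]; t=cv2.imread("pics/top0.png")[110:250,210:430]
a=cv2.resize(s,(400,283),interpolation=cv2.INTER_CUBIC)
a=cv2.resize(s,None,fx=2.1,fy=2.1,interpolation=cv2.INTER_CUBIC)
b=cv2.resize(t,None,fx=3.5,fy=3.5,interpolation=cv2.INTER_CUBIC)
cv2.imwrite("pics/c_s.png",cv2.resize(s,None,fx=3.3,fy=3.3,interpolation=cv2.INTER_CUBIC)); cv2.imwrite("pics/c_t.png",b)
E
```

```text
(no output)
```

View pics/c_s.png

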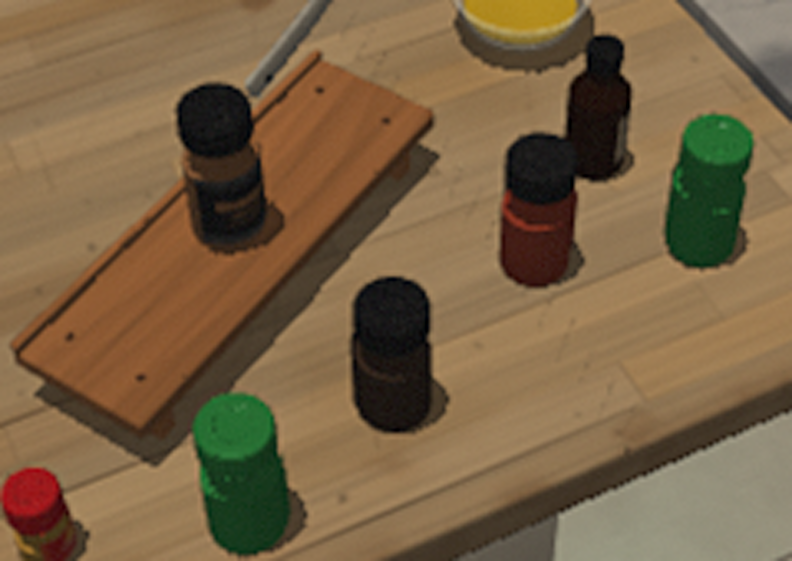

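View pics/c_t.png

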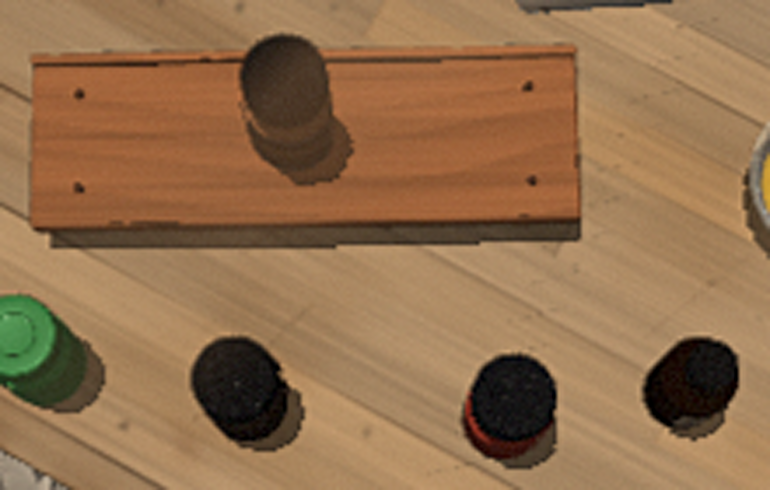

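The crop confirms jar_b (dark, crop (392,350)), jar_a (red, crop (540,210)) and the necked bottle behind jar_a at crop (598,110). Next I'll measure cap centres and board edges in both views.

```bash
python3 - <<'E'
from h import *
t=cv2.imread("pics/top0.png"); s=cv2.imread("pics/scene0.png")
T=lambda x,y:(210+(x+.5)/3.5-.5,110+(y+.5)/3.5-.5); S=lambda x,y:(190+(x+.5)/3.3-.5,140+(y+.5)/3.3-.5)
# dark-cap masks in the scene view: cap top ellipse picked in crop
for n,z,pt,ps in (("a",112,(512.5,397),(541,158)),("b",110,(236,381),(393,302)),("row",168,(285.5,79),(215,108))):
    print(n,np.round(ray("top",T(*pt),z),1),np.round(ray("scene",S(*ps),z),1))
for n,pt,ps in (("front+y",(32,229),(140,430)),("front-y",(580,218),(433,115))):
    print(n,np.round(ray("top",T(*pt),50),1),np.round(ray("scene",S(*ps),50),1))
for n,pt,ps in (("rear+y",(32,55),(16,347)),("rear-y",(576,45),(318,53))):
    print(n,np.round(ray("top",T(*pt),58),1),np.round(ray("scene",S(*ps),58),1))
# masks: extents of dark blobs
for n,im,w in (("top",t,{"a":(335,205,375,250),"b":(258,200,300,245)}),("scene",s,{"a":(335,175,370,230),"b":(290,218,328,275),"row":(240,160,275,218)})):
    for k,(x0,y0,x1,y1) in w.items():
        m=(im[y0:y1,x0:x1].max(2)<48).astype(np.uint8)
        nn,_,st,c=cv2.connectedComponentsWithStats(m); i=1+np.argmax(st[1:,4]); print(n,k,st[i]+[x0,y0,0,0,0])
# predicted bottom/edges for check
g=cv2.cvtColor(t,cv2.COLOR_BGR2HSV); 
m=cv2.inRange(g,(5,110,90),(13,255,255)); nn,l,st,c=cv2.connectedComponentsWithStats(m); i=l[160,320]; print("board",st[i])
ys,xs=np.where(l==i)
col=[(x,ys[xs==x].max()+.5) for x in range(225,372)]; p=np.polyfit(*zip(*col),1); print("front line rows at 225,370",np.polyval(p,[225,370]), [np.round(ray("top",(x,np.polyval(p,x)),50),1) for x in (225,370)])
E
```

```text
a [419.4 -19.7 112. ] [419.2 -18.2 112. ]
b [431.4 137.1 110. ] [433.1 137.7 110. ]
row [591.3 104.8 168. ] [591.2 107.1 168. ]
front+y [536.7 267.1  50. ] [535.2 271.2  50. ]
front-y [538.  -69.1  50. ] [536.3 -64.5  50. ]
rear+y [645.8 268.   58. ] [639.6 269.4  58. ]
rear-y [646.6 -69.8  58. ] [641.3 -65.1  58. ]
top a [345 212  24  25 474]
top b [265 207  28  29 594]
scene a [344 175  26  27 510]
scene b [297 224  24  47 958]
scene row [244 166  23  22 423]
board [ 218  123  158   52 6805]
front line rows at 225,370 [174.59578967 172.04087803] [array([537.5, 253.8,  50. ]), array([538. , -57.6,  50. ])]
```

Request:
move_arm(commands=[[-1,0.08,0.1,0.03,0,0,0.2],[-1,0.14,0.2,0.03,0,0,0.4],[-1,0.2,0.35,0.03,0,0,0.7],[-1,0.2,0.35,0.03,0,0,0.7],[-1,0.2,0.35,0.03,0,0,0.7],[-1,0.197,0.565,0.03,0,0,1.206],[-1,0.197,0.565,0.03,0,0,1.206],[-1,0.197,0.565,0.03,0,0,1.206],[-1,0.197,0.565,0.03,0,0,1.206],[-1,0.197,0.565,0.03,0,0,1.206],[-1,0.197,0.565,0.03,0,0,1.206],[-1,0.197,0.565,0.03,0,0,1.206]])

```text
time: 1.3
tool_pos: [417.9, -26.5, 332.6]
tool_rot: [[0.0, 1.0, 0.0], [1.0, -0.0, -0.001], [-0.001, 0.0, -1.0]]
ft_force: [0.6, -0.1, -0.7]
width: 0.998
grasp_force: 0.0
```

Request:
move_arm(commands=[[-1,0,0,0,0,0,0],[-1,0,0,0,0,0,0]])

```text
time: 1.5
tool_pos: [418.0, -27.8, 332.3]
tool_rot: [[-0.002, 1.0, -0.0], [1.0, 0.002, -0.0], [-0.0, -0.0, -1.0]]
ft_force: [-0.6, -0.3, -0.7]
width: 1.001
grasp_force: 0.0
```

Request:
move_arm(commands=[[-1,0.001,0.009,0,0,0,0],[-1,0.001,0.009,-0.04,0,0,0],[-1,0.001,0.009,-0.08,0,0,0],[-1,0.001,0.009,-0.12,0,0,0],[-1,0.001,0.009,-0.15,0,0,0],[-1,0.001,0.009,-0.175,0,0,0],[-1,0.001,0.009,-0.189,0,0,0],[-1,0.001,0.009,-0.189,0,0,0],[-1,0.001,0.009,-0.189,0,0,0]])

```text
time: 2.4
tool_pos: [419.2, -19.7, 143.7]
tool_rot: [[0.001, 1.0, -0.0], [1.0, -0.001, 0.0], [0.0, -0.0, -1.0]]
ft_force: [0.4, -0.2, 0.4]
width: 1.002
grasp_force: 0.0
```

```bash
python3 - <<'E'
from h import *
s=env.capture("scene")[:,:,::-1]; t=env.capture("top")[:,:,::-1]
a=cv2.resize(s[110:300,240:440],None,fx=2,fy=2,interpolation=cv2.INTER_CUBIC); b=cv2.resize(t[110:300,260:460],None,fx=2,fy=2,interpolation=cv2.INTER_CUBIC)
cv2.imwrite("pics/g1.png",np.hstack([a,b])); st=env.state(); print(st["tool_pos"],st["ft_force"])
E
```

```text
[419.49643623 -19.7205702  144.24014524] [-0.78415946  0.30530303 -0.6996398 ]
```

View pics/g1.png

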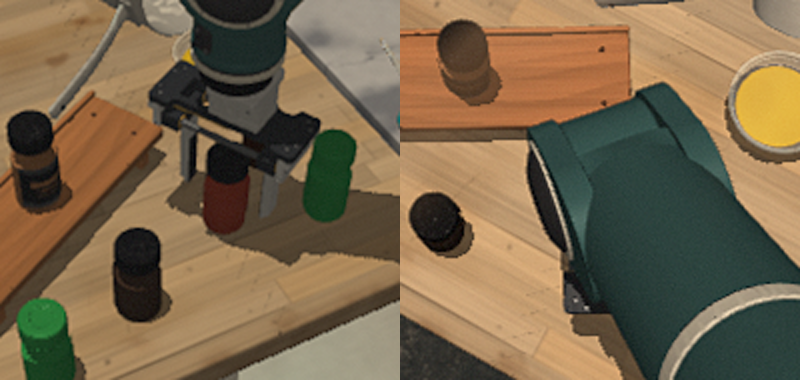

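Picture: the red jar sits between the two fingers at crop (226,190), and nothing else is touched. Close the gripper and lift.

Request:
move_arm(commands=[[1,0,0,0,0,0,0],[1,0,0,0,0,0,0],[1,0,0,0,0,0,0],[1,0,0,0,0,0,0],[1,0,0,0,0,0,0],[1,0,0,0,0,0,0],[1,0,0,0,0,0,0],[1,0,0,0,0,0,0]], squeeze=20)

```text
time: 3.3
tool_pos: [419.3, -19.4, 143.5]
tool_rot: [[0.0, 1.0, 0.0], [1.0, -0.0, 0.0], [0.0, 0.0, -1.0]]
ft_force: [2.5, 0.3, 2.1]
width: 0.569
grasp_force: 19.9
```

Request:
move_arm(commands=[[1,0,0,0.02,0,0,0],[1,0,0,0.05,0,0,0],[1,0,0,0.085,0,0,0],[1,0.02,0.007,0.09,0,0,0],[1,0.05,0.018,0.09,0,0,0],[1,0.08,0.028,0.09,0,0,0],[1,0.11,0.038,0.09,0,0,0],[1,0.14,0.047,0.09,0,0,0],[1,0.16,0.053,0.09,0,0,0],[1,0.172,0.0555,0.09,0,0,0],[1,0.172,0.0555,0.09,0,0,0],[1,0.172,0.0555,0.09,0,0,0]])

```text
time: 4.5
tool_pos: [590.4, 36.0, 232.9]
tool_rot: [[-0.0, 1.0, -0.001], [1.0, 0.0, -0.0], [-0.0, -0.001, -1.0]]
ft_force: [-0.2, 0.2, -1.9]
width: 0.567
grasp_force: 19.9
```

```bash
python3 - <<'E'
from h import *
s=env.capture("scene")[:,:,::-1]; t=env.capture("top")[:,:,::-1]
cv2.imwrite("pics/s2.png",s);cv2.imwrite("pics/t2.png",t)
a=cv2.resize(s[110:260,210:370],None,fx=3,fy=3,interpolation=cv2.INTER_CUBIC); b=cv2.resize(t[90:240,230:340],None,fx=3,fy=3,interpolation=cv2.INTER_CUBIC)
cv2.imwrite("pics/g2.png",np.hstack([a,b[:,:320]])); st=env.state(); print(st["tool_pos"],st["ft_force"])
p=st["tool_pos"]
for d in (-26.5,26.5): pass
print(proj("scene",(p[0],p[1],p[2]-143.5)), proj("scene",(p[0],p[1],p[2]-143.5+89)))
E
```

```text
[590.36914947  35.77678571 233.33320511] [-0.71169003 -0.13144326 -2.00217073]
[277.49881452 178.60503973] [275.03492014 149.80321442]
```

View pics/g2.png

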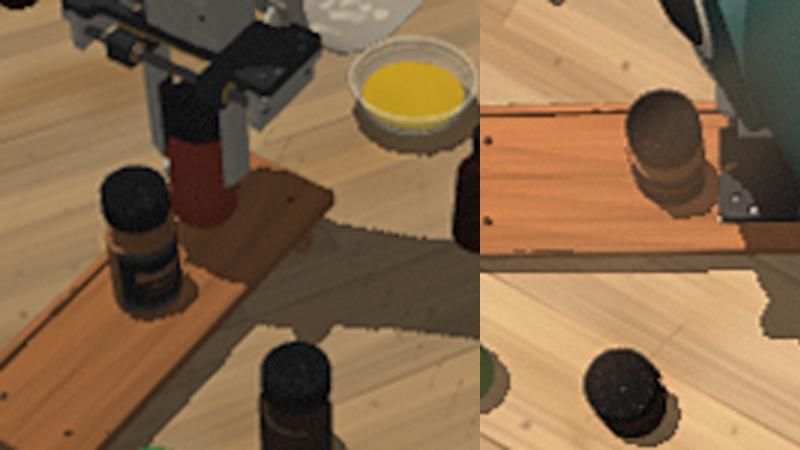

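Request:
move_arm(commands=[[1,0.001,0,-0.015,0,0,0],[1,0.001,0,-0.028,0,0,0],[1,0.001,0,-0.034,0,0,0],[1,0.001,0,-0.037,0,0,0],[1,0.001,0,-0.039,0,0,0],[1,0.001,0,-0.039,0,0,0],[1,0.001,0,-0.039,0,0,0]])

```text
time: 5.3
tool_pos: [592.2, 36.1, 194.7]
tool_rot: [[-0.0, 1.0, 0.0], [1.0, 0.0, -0.0], [-0.0, 0.0, -1.0]]
ft_force: [-1.1, 0.0, -1.8]
width: 0.569
grasp_force: 19.9
```

Request:
move_arm(commands=[[1,-0.0005,0,-0.0005,0,0,0],[1,-0.0005,0,-0.001,0,0,0],[1,-0.0005,0,-0.0015,0,0,0],[1,-0.0005,0,-0.0015,0,0,0]])

```text
time: 5.7
tool_pos: [591.8, 36.1, 193.5]
tool_rot: [[0.0, 1.0, 0.001], [1.0, -0.0, -0.0], [-0.0, 0.001, -1.0]]
ft_force: [-1.7, 0.5, 5.7]
width: 0.565
grasp_force: 19.9
```

Request:
move_arm(commands=[[0.1,0,0,0,0,0,0],[-0.4,0,0,0,0,0,0],[-1,0,0,0,0,0,0],[-1,0,0,0,0,0,0],[-1,0,0,0.03,0,0,0],[-1,0,0,0.07,0,0,0],[-1,0,0,0.11,0,0,0],[-1,0,0,0.14,0,0,0],[-1,-0.04,0.02,0.14,0,0,0],[-1,-0.08,0.045,0.14,0,0,0],[-1,-0.12,0.075,0.14,0,0,0],[-1,-0.159,0.101,0.14,0,0,0]])

```text
time: 6.9
tool_pos: [430.8, 138.1, 332.8]
tool_rot: [[-0.0, 1.0, 0.0], [1.0, 0.0, -0.0], [-0.0, 0.0, -1.0]]
ft_force: [0.9, 0.5, 0.6]
width: 1.002
grasp_force: 0.0
```

Request:
move_arm(commands=[[-1,0,0,0,0,0,0],[-1,0,0,0,0,0,0]])

```text
time: 7.1
tool_pos: [432.3, 137.3, 333.4]
tool_rot: [[-0.001, 1.0, 0.001], [1.0, 0.001, -0.001], [-0.001, 0.001, -1.0]]
ft_force: [0.5, 0.4, 0.2]
width: 1.0
grasp_force: 0.0
```

```bash
python3 - <<'E'
from h import *
s=env.capture("scene")[:,:,::-1]; t=env.capture("top")[:,:,::-1]
cv2.imwrite("pics/s3.png",s);cv2.imwrite("pics/t3.png",t)
a=cv2.resize(s[130:290,210:340],None,fx=3,fy=3,interpolation=cv2.INTER_CUBIC); b=cv2.resize(t[100:260,230:365],None,fx=3,fy=3,interpolation=cv2.INTER_CUBIC)
cv2.imwrite("pics/g3.png",np.hstack([a,b])); st=env.state(); print(st["tool_pos"],st["ft_force"])
E
```

```text
[433.23667454 136.50105612 333.00512203] [0.78605266 0.81069091 0.26956039]
```

View pics/g3.png

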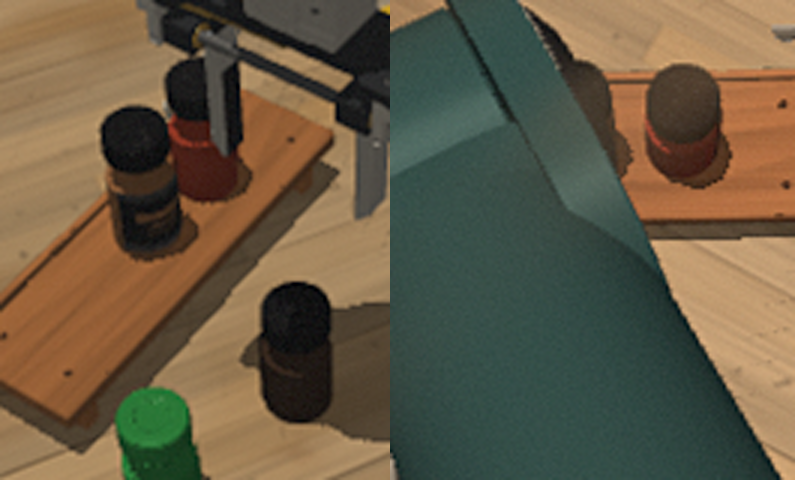

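jar_a stands upright at crop (205,150), right of the row jar. Next is jar_b, straight below the gripper.

Request:
move_arm(commands=[[-1,0,0,-0.04,0,0,0],[-1,0,0,-0.08,0,0,0],[-1,0,0,-0.12,0,0,0],[-1,0,0,-0.15,0,0,0],[-1,0,0,-0.175,0,0,0],[-1,0,0,-0.19,0,0,0],[-1,0,0,-0.19,0,0,0],[-1,0,0,-0.19,0,0,0]])

```text
time: 8.0
tool_pos: [433.0, 136.9, 143.0]
tool_rot: [[0.001, 1.0, -0.001], [1.0, -0.001, 0.0], [0.0, -0.001, -1.0]]
ft_force: [-0.3, -0.3, -0.1]
width: 0.998
grasp_force: 0.0
```

Request:
move_arm(commands=[[1,0,0,0,0,0,0],[1,0,0,0,0,0,0],[1,0,0,0,0,0,0],[1,0,0,0,0,0,0],[1,0,0,0,0,0,0],[1,0,0,0,0,0,0],[1,0,0,0,0,0,0],[1,0,0,0,0,0,0]], squeeze=20)

```text
time: 8.8
tool_pos: [432.8, 137.1, 143.1]
tool_rot: [[-0.0, 1.0, 0.0], [1.0, 0.0, -0.0], [-0.0, 0.0, -1.0]]
ft_force: [1.3, -0.3, 4.4]
width: 0.569
grasp_force: 20.0
```

Request:
move_arm(commands=[[1,0,0,0.02,0,0,0],[1,0,0,0.05,0,0,0],[1,0,0,0.085,0,0,0],[1,0.02,0.01,0.09,0,0,0],[1,0.05,0.02,0.09,0,0,0],[1,0.08,0.03,0.09,0,0,0],[1,0.11,0.037,0.09,0,0,0],[1,0.14,0.0385,0.09,0,0,0],[1,0.155,0.0385,0.09,0,0,0],[1,0.159,0.0385,0.09,0,0,0],[1,0.159,0.0385,0.09,0,0,0],[1,0.159,0.0385,0.09,0,0,0]])

```text
time: 10.0
tool_pos: [590.7, 175.7, 232.8]
tool_rot: [[-0.001, 1.0, -0.001], [1.0, 0.001, -0.0], [-0.0, -0.001, -1.0]]
ft_force: [-1.0, 0.3, -1.6]
width: 0.564
grasp_force: 19.9
```

```bash
python3 - <<'E'
from h import *
s=env.capture("scene")[:,:,::-1]; t=env.capture("top")[:,:,::-1]
cv2.imwrite("pics/s4.png",s)
a=cv2.resize(s[120:290,190:320],None,fx=3,fy=3,interpolation=cv2.INTER_CUBIC); b=cv2.resize(t[100:270,240:370],None,fx=3,fy=3,interpolation=cv2.INTER_CUBIC)
cv2.imwrite("pics/g4.png",np.hstack([a,b])); st=env.state(); print(st["tool_pos"],st["ft_force"])
E
```

```text
[590.92099521 175.58411005 233.12374985] [-0.17375557 -0.08444653 -0.77184944]
```

View pics/g4.png

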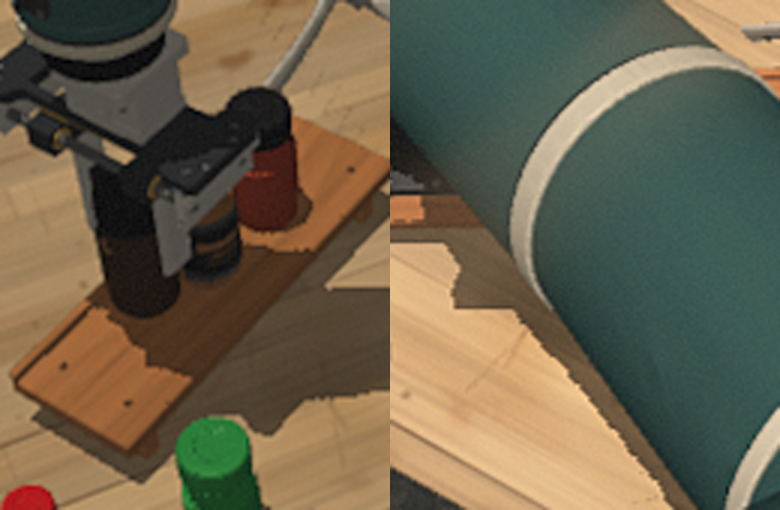

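jar_b hangs upright, base at about crop (145,295). The row jar is behind the finger with free space between. Lower and release.

Request:
move_arm(commands=[[1,0.0008,0,-0.015,0,0,0],[1,0.0008,0,-0.028,0,0,0],[1,0.0008,0,-0.034,0,0,0],[1,0.0008,0,-0.037,0,0,0],[1,0.0008,0,-0.039,0,0,0],[1,0.0008,0,-0.0395,0,0,0],[1,0.0008,0,-0.04,0,0,0],[1,0.0008,0,-0.0403,0,0,0],[1,0.0008,0,-0.0403,0,0,0]])

```text
time: 11.0
tool_pos: [592.5, 175.6, 193.1]
tool_rot: [[0.0, 1.0, 0.001], [1.0, -0.0, 0.0], [0.0, 0.001, -1.0]]
ft_force: [-1.9, -0.5, 5.0]
width: 0.566
grasp_force: 19.9
```

Request:
move_arm(commands=[[0.1,0,0,0,0,0,0],[-0.4,0,0,0,0,0,0],[-1,0,0,0,0,0,0],[-1,0,0,0,0,0,0],[-1,0,0,0.03,0,0,0],[-1,0,0,0.07,0,0,0],[-1,0,0,0.11,0,0,0],[-1,0,0,0.15,0,0,0],[-1,-0.04,-0.01,0.16,0,0,0],[-1,-0.08,-0.04,0.16,0,0,0],[-1,-0.12,-0.08,0.16,0,0,0],[-1,-0.15,-0.12,0.16,0,0,0]])

```text
time: 12.2
tool_pos: [444.5, 60.2, 352.4]
tool_rot: [[-0.001, 1.0, -0.0], [1.0, 0.001, -0.0], [-0.0, -0.0, -1.0]]
ft_force: [1.1, -0.9, 0.8]
width: 0.998
grasp_force: 0.0
```

Request:
move_arm(commands=[[-1,-0.02,-0.045,0,0,0,-0.1],[-1,-0.03,-0.09,0,0,0,-0.2],[-1,-0.03,-0.135,0,0,0,-0.3],[-1,-0.03,-0.18,0,0,0,-0.4],[-1,-0.03,-0.225,0,0,0,-0.5],[-1,-0.04,-0.27,0,0,0,-0.6],[-1,-0.06,-0.31,0,0,0,-0.7],[-1,-0.08,-0.35,0,0,0,-0.8],[-1,-0.08,-0.35,0,0,0,-0.8],[-1,-0.08,-0.35,0,0,0,-0.8]])

```text
time: 13.2
tool_pos: [366.0, -289.7, 352.5]
tool_rot: [[0.718, 0.696, -0.0], [0.696, -0.718, 0.0], [0.0, -0.0, -1.0]]
ft_force: [0.7, 1.3, -0.4]
width: 0.998
grasp_force: 0.0
```

```bash
python3 - <<'E'
from h import *
s=env.capture("scene")[:,:,::-1]; t=env.capture("top")[:,:,::-1]
cv2.imwrite("pics/s5.png",s);cv2.imwrite("pics/t5.png",t)
a=cv2.resize(s[130:280,180:330],None,fx=2.6,fy=2.6,interpolation=cv2.INTER_CUBIC); b=cv2.resize(t[105:255,215:375],None,fx=2.5,fy=2.6,interpolation=cv2.INTER_CUBIC)
cv2.imwrite("pics/g5.png",np.hstack([a,b])); st=env.state(); print(st["time"],st["tool_pos"],st["ft_force"])
E
```

```text
13.3 [ 366.86088745 -288.51632892  352.67273325] [-0.6065862  -0.33141102 -0.34480158]
```

View pics/g5.png

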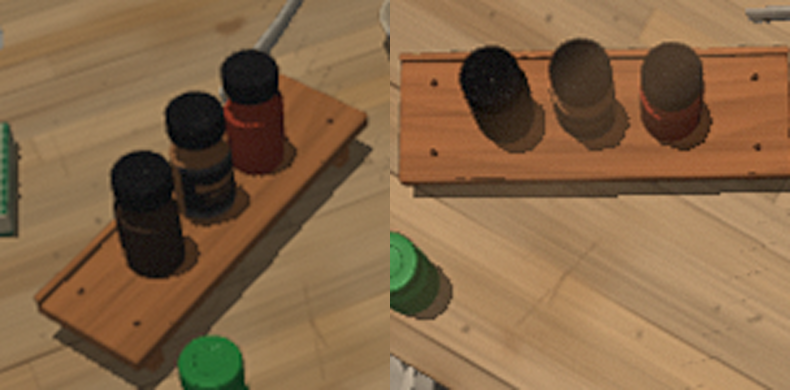

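```bash
python3 - <<'E'
from h import *
for n,u,v,z in (("b",255.8,135,160),("row",291.4,133,168),("a",327.8,134.1,162)): print(n,np.round(ray("top",(u,v),z),1))
S=lambda x,y:(180+x/2.6,130+y/2.6)
for n,u,v,z in (("b",142,173,160),("row",195,114,168),("a",250,70,162)): print(n,np.round(ray("scene",S(u,v),z),1))
# same-threshold check: top-most dark rows of each cap in the top view
t=cv2.imread("pics/t5.png").astype(int); 
for n,c in (("b",(240,275)),("row",(277,307)),("a",(313,345))):
    w=t[115:150,c[0]:c[1]]; m=((w[:,:,2]-w[:,:,0])<55)&(w.max(2)<125); m=cv2.morphologyEx(m.astype(np.uint8),cv2.MORPH_OPEN,np.ones((3,3)))
    ys,xs=np.where(m); r=np.where(m[:18].any(1))[0]; h=np.where(m[10:18].any(0))[0]; print(n,"top",115+r.min(),"cols",c[0]+h.min(),c[0]+h.max())
E
```

```text
b [589.4 174.5 160. ]
row [589.7 104.5 168. ]
a [588.3  33.8 162. ]
b [587.5 179.4 160. ]
row [588.1 110.4 168. ]
a [586.5  38.7 162. ]
b top 122 cols 243 267
row top 120 cols 279 303
a top 121 cols 316 339
```

The picture shows all three jars upright in one row: jar_b, row jar and jar_a at crop (492,78), (581,73) and (672,75). Spacing is about 70 mm and the jars are in line within about 2 mm. The row jar has not moved and the arm is clear, so I'll hand in.

```bash
python3 -c "from bench import env; print(env.finish_job())"
```

```text
the job is handed in; nothing more can be done
None
```

Both jars are up on the board, upright and about 70 mm centre to centre either side of the row jar, in line within about 2 mm by the camera; the job is handed in at about 13 s, with no verdict returned.

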